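# Clear, reset, load and wedge-lock the cigar-case stamping jig

### The arm

A 6-joint arm with a two-finger parallel gripper is mounted at the origin on the work surface. World frame = base frame: x ahead of the robot, y to its left, z up, the work surface at z = 0. Lengths are in mm, angles in rad, forces in N, time in s.
With the tool pointing down it reaches from about 275 to 750 mm from the base axis. Payload 10.2 kg.
Tool frame: the origin (TCP) lies between the finger pads; the fingertips stand 17 mm ahead of it and the grasp point (between the pads) lies 2 mm behind it (tips_ahead is the distance from the TCP to the fingertips, in mm); z points along the fingers, y is the line along which they close (so a half turn about z gives the same grasp; the last joint's range is limited). The gripper opens to 85 mm and grips with 20 to 120 N. Pads are 22 mm wide; open, the fingers measure 114 mm over their backs; the gripper's body (76 mm by 85 mm) begins 54 mm behind the grasp point. The pads swing forward as they close: fully open they stand 13 mm farther back than shut.
Start: joints at [1.097, 0.313, 1.498, -0, 1.331, -0.223], TCP at [130.307, 508.578, 248.294] pointing down, gripper open.
Joint ranges: [-2.94, 2.94], [-0.97, 2.17], [0.19, 2.56], [-1.23, 4.37], [0.02, 3.11], [-2.88, 2.88]. Speed limits (rad/s): [2.39, 2.39, 3.01, 3.14, 3.14, 3.14].

### API

Orientations are given as a unit quaternion [w, x, y, z].
In Python, from rig import sense, capture, finish_job, boxes_of, tips_ahead gives the robot as it stands.
- The arm moves only by the tool drive_tool, never from a script. Its argument "commands" is text: rows parted by semicolons, each of 7 numbers parted by spaces: the shift along the world's x, y, z in units of 0.1 m (1.0 is 0.1 m), then the turn, a rotation vector about the world's x, y, z in units of pi/4 rad (1.0 is pi/4 rad), then the opening in per cent of the stroke, from 0 (shut) to 100 (fully open). A call has 1 to 20 rows; each row shifts and turns the commanded pose from where the row before left it; what a row does not reach is not made up. A row lasts 1/12 s, in which the tool goes at most 41.7 mm and 7.16 degrees, less where a joint would pass 70% of its speed; a pose out of reach is approached as far as the arm can. A call with a number of a shift or a turn outside -1 to 1 is refused whole. A call with a gripper value outside its range is refused whole. The fingers move at their own pace and stop on an object; "force" is the grip in N (left out, the last holds). Time passes only in rows, so rows that do not move let the fingers close. It gives the time, the measured TCP pose, the force, the opening and the grip force at its end, in the units of the state.
- sense(): the state, without advancing time (a new reading comes with each control period).
- capture(name): name is "scene" or "top" or "wrist"; returns a dict with "pixels" (400x640x3 uint8, blue, green, red), "fov_y" (degrees; the focal length in pixels is half the picture's height over the tangent of half this angle, whatever the lens; pixels are square), "cx", "cy" (the principal point, pixels), "position" and "attitude" of the camera in the world; the wrist camera has in their place "tool_from_camera" (4x4, takes a point from camera to tool coordinates, whose origin is the TCP and whose axes are the flange's). Camera axes: x right, y down, z forward; pixel columns grow to the right and rows downward; lengths in mm; the calibration is good to about 2 mm. A picture is of the moment at which its call begins: read the wrist's pose just before it. There is no depth.
- finish_job(): hands the job in; it is judged then, once.
Trained networks look in a picture, given as the dict that the camera call returned (one of the last four; its "shot" number tells which), for a name from the list of things; names that differ only in an ending like _2 or _b are one class to them, and where a whole thing is asked for, a point or a joint stands for the part that bears it (a point fixed in the world has none). Each returns a list of dicts, best first, with "confidence" (0 to 1); they miss things now and then, are a little off and sometimes report something else, mostly with a low value. They report only what shows in the picture. A call takes as long as a camera call. They do not tell look-alikes from the thing itself.
- boxes_of(picture, name): "position" ([column, row] in pixels, amid what is visible of it).
The state is a dict: "time_s": time; "joints": joint angles; "dq": joint speeds; "tau": joint torques, N m; "eef_pos": TCP position; "ee_rot": TCP orientation; "force": force on the tool from outside, world axes, zero at the start; "wrist_torque": the same for the moment, N m; "grip_width": opening from 0.0 (shut) to 1.0 (fully open); "grip_force": force on a finger pad.
Only numpy, scipy, OpenCV 4.12 (cv2) and the standard library are available. Lean on these libraries where they do the work, as an engineer would, in place of code of your own. Each camera call takes 0.05 s, during which the arm holds its last target. There are 200 camera calls.

### The job

Get the stamping jig ready for the next batch: move every short finished case out of its lanes into the low wooden tray, slide the red-tabbed size stop fully home to its far end (long size), and lay every long cedar case flat and straight in a lane of its own. Then slide the yellow thumb wedge along its ramp until it jams the clamp bar hard against the cases, and leave it jammed; do not disturb the other things on the table.

Things in the scene. Friction and masses are not known exactly. Their poses are not given: they have to be found in the camera images.
- jig: Fixed stamping jig: wooden plate spanning x -135..105, y -135..135 mm about the origin (on its underside), 18 mm thick. Its x is the clamping direction, roughly away from the robot; z up. On it, in order along x: brass ramp rail, yellow wedge, aluminium clamp bar, four lanes, dark wooden size stop (rail, wedge body, bar and stop are 22 mm high).
- jig_floor (a point): Lane floor (the plate's top, z = 18 mm) at jig x = 17, y = 0 mm; axes as the jig's. The four lanes run along x, centred at jig y = -81, -27, 27 and 81 mm; each is 31 mm wide between two ribs 4 mm thick and 6 mm high, which span jig x -50..20 mm. A clamped long case has its centre at jig x = 17 mm.
- bar (a joint): Slide of the clamp bar along the jig's +x, 0 (open, its lane-side face at jig x = -55 mm) to 0.024 m; light friction (1 N), no spring, nothing to grip: the wedge pushes it. It reads 0 to 0.002 at the start. Against long cases butted on the fully slid size stop it reads 0.012.
- size_stop (a joint): Slide of the size stop, a dark wooden fence 18 mm thick across all lanes, along the jig's +x: 0 (short size, its lane-side face at jig x = 27 mm) to 0.05 m (end stop, long size, face at x = 77 mm, 132 mm from the open bar). Friction 3 N; stays where left.
- stop_grip (a point): Centre of the grasp on the size stop's red tab: 14 mm thick along the jig's x, 24 mm wide along y, rising 38 mm above the 22 mm high fence; this point is 24 mm above the fence's top and 14 mm below the tab's top. Axes as the jig's.
- wedge_grip (a point): Grasp centre on the black thumb tab of the loose yellow wedge: tab 24 mm (x) by 14 mm (y), rising 38 mm above the 22 mm high wedge; this point is 24 mm above the wedge's top, 46 mm above its underside. Starts slack at the ramp's low end, jig y -80..-60 mm; slid along the jig's +y (drifting to +x by 1 in 5) it jams near jig (x, y) = (-71, 15) mm when long cases are clamped.
- wedge: The same wedge; origin on its underside, below the tab's centre. 80 mm long along its y, 12 mm thick at the +y end, 28 mm at the -y end, 0.15 kg; its flat +x face (10 mm from the origin) bears on the bar, its sloped face on the brass ramp (slope 1 in 5). Friction 0.6: once pushed home with about 15 to 20 N it holds by itself; drawn back along -y it frees the bar.
- bar_face (a point): Middle of the clamp bar's lane-side face; the bar is 18 mm thick (jig x), 215 mm long (jig y), 22 mm high.
- mat: Grey felt mat 300 by 200 mm, 3 mm thick, left or right of the jig, on which the long cases start. Origin on the underside, centre.
- tray: Low dark wooden tray, fixed, 200 (x) by 160 (y) mm outside, walls 6 mm thick and 24 mm high, floor 6 mm thick; empty at the start, on the other side of the jig from the mat. Origin on the underside, centre.
- long0_mid (a point): Centre of a long light-cedar case with a brown lid and green band: 120 (own x) by 26 (y) by 28 (z) mm, 72 g. 3 or 4 of the four are present.
- long1_mid (a point): Centre of a long light-cedar case with a brown lid and green band: 120 (own x) by 26 (y) by 28 (z) mm, 72 g. 3 or 4 of the four are present.
- long2_mid (a point): Centre of a long light-cedar case with a brown lid and green band: 120 (own x) by 26 (y) by 28 (z) mm, 72 g. 3 or 4 of the four are present.
- long3_mid (a point): Centre of a long light-cedar case with a brown lid and green band: 120 (own x) by 26 (y) by 28 (z) mm, 72 g. 3 or 4 of the four are present.
- short0_mid (a point): Centre of a short dark-wood finished case with a pale lid and red band: 72 (own x) by 26 (y) by 28 (z) mm, 43 g; starts lying in a jig lane. 2 or 3 of the four are present.
- short1_mid (a point): Centre of a short dark-wood finished case with a pale lid and red band: 72 (own x) by 26 (y) by 28 (z) mm, 43 g; starts lying in a jig lane. 2 or 3 of the four are present.
- short2_mid (a point): Centre of a short dark-wood finished case with a pale lid and red band: 72 (own x) by 26 (y) by 28 (z) mm, 43 g; starts lying in a jig lane. 2 or 3 of the four are present.
- short3_mid (a point): Centre of a short dark-wood finished case with a pale lid and red band: 72 (own x) by 26 (y) by 28 (z) mm, 43 g; starts lying in a jig lane. 2 or 3 of the four are present.
- mist_bottle: Amber mist bottle, 160 mm high, 56 mm thick; a bystander. Origin at the centre of its underside.
- glue_jar: Glue jar, 75 mm high, 60 mm thick; a bystander. Origin at the centre of its underside.
- stamp: Hand stamp with a brass foot 40 mm across, 78 mm high; a bystander. Origin at the centre of its underside.
- pin_dish: White dish of 70 mm, 25 mm high; a bystander. Origin at the centre of its underside.
- cutter: Steel and brass cutter lying flat, 88 by 34 mm, 12 mm thick; a bystander. Origin at the centre of its underside.
- pencil_cup: Terracotta cup, 72 mm wide, 90 mm high; a bystander. Origin at the centre of its underside.
Things that resemble listed ones, but are neither listed nor needed, are in the scene too. Leave any blue look-alike of the part that bears long0_mid alone.

How it is judged:
By the outcome, as a careful person would: the job done as asked, in the order asked, and still so for the second after the job is handed in, with the robot touching nothing.
Of long0, long1, long2, long3 only 3 to 4 are there at a start; the rules pass over those that are not, and their reading is None.
Of short0, short1, short2, short3 only 2 to 3 are there at a start; the rules pass over those that are not, and their reading is None.
At some moment in a run one of long0, long1, long2, long3 may be knocked a few centimetres aside while the robot is not near it.
Once in a run the grip may slacken for a moment while it holds something.
It also fails if it takes over 208 s, if anything falls off the work surface, if the arm or the gripper's body presses on something with over 40 N, if the wrist force passes 120 N, or if a joint passes its speed limit or range.

## Working session

There is one attempt and no reset: what is moved stays moved. The work goes in short steps, Python scripts to look and compute and a tool call to move; the robot and the scene stay as the last step left them, time stands still between calls to the robot, and variables do not carry over. Pictures are saved under pics/ and viewed, at most 14 in all, crops included, and the job is handed in when it is done.

Besides the shell and the picture viewer there is one more tool, called by a JSON object that holds its "op" and its "data", one argument or row to a line. drive_tool: Moves the arm, as the interface text tells. Shifts and turns lie within -1 to 1; 1 stands for 0.1 m of shift or pi/4 rad of turn. Its arguments: {"type":"object","properties":{"commands":{"type":"string"},"force":{"type":"number"}},"required":["commands"]}

```bash
mkdir -p pics; ls
cat > h.py <<'E'
import numpy as np, cv2
from scipy.spatial.transform import Rotation as R
from rig import sense, capture, finish_job, boxes_of, tips_ahead
def rot(a):
    a=np.array(a,float)
    return a if a.shape==(3,3) else R.from_quat(a,scalar_first=True).as_matrix()
def cam(name):
    s=sense(); p=capture(name)
    if 'tool_from_camera' in p:
        T=np.array(p['tool_from_camera']); W=np.eye(4); W[:3,:3]=rot(s['ee_rot']); W[:3,3]=s['eef_pos']; M=W@T
        p['Rc']=M[:3,:3]; p['pc']=M[:3,3]
    else:
        p['Rc']=rot(p['attitude']); p['pc']=np.array(p['position'],float)
    p['f']=200/np.tan(np.radians(p['fov_y'])/2)
    return p
def w(p,px,z):
    d=p['Rc']@np.array([(px[0]-p['cx'])/p['f'],(px[1]-p['cy'])/p['f'],1]); 
    return p['pc']+d*(z-p['pc'][2])/d[2]
def proj(p,X):
    c=p['Rc'].T@(np.array(X,float)-p['pc']); return np.array([p['cx']+p['f']*c[0]/c[2],p['cy']+p['f']*c[1]/c[2]])
E
python3 - <<'E'
from h import *
s=sense(); print({k:np.round(v,3) for k,v in s.items()}, tips_ahead)
for n in ['scene','top']:
    p=cam(n); cv2.imwrite(f'pics/{n}0.png',p['pixels']); print(n,p['pc'],p['Rc'].round(3).tolist(),p['f'],p['cx'],p['cy'])
    for k,z in [('jig',18),('stop_grip',64),('wedge_grip',64),('mat',3),('tray',12),('long0_mid',17),('short0_mid',32),('size_stop',40)]:
        for b in boxes_of(p,k): print(k,np.round(b['position']),round(b['confidence'],2),w(p,b['position'],z).round()[:2])
E
```

```text
pics
{'time_s': np.float64(0.0), 'joints': array([ 1.097,  0.313,  1.498,  0.   ,  1.331, -0.223]), 'dq': array([ 0.001, -0.001,  0.001,  0.001, -0.   , -0.001]), 'tau': array([ 3.0000e-03, -4.1228e+01, -2.5974e+01, -0.0000e+00,  4.0000e-03,
       -0.0000e+00]), 'eef_pos': array([130.185, 508.359, 247.751]), 'ee_rot': array([-0.   ,  0.125,  0.992, -0.001]), 'force': array([ 0.621, -0.057, -0.084]), 'wrist_torque': array([-0.025,  0.037,  0.04 ]), 'grip_force': np.float64(0.0), 'grip_width': np.float64(0.999)} 17.0
scene [1529.20717192 -146.78989226  959.50866223] [[0.243, 0.645, -0.724], [0.97, -0.172, 0.172], [-0.014, -0.744, -0.668]] 481.58522391408746 317.434337971609 207.93756163610303
jig [279. 232.] 0.59 [576. -33.]
stop_grip [284. 237.] 0.91 [645. -27.]
stop_grip [278. 232.] 0.18 [622. -40.]
wedge_grip [252. 206.] 0.79 [503. -92.]
mat [386. 195.] 0.67 [488. 318.]
tray [183. 230.] 0.75 [ 494. -291.]
long0_mid [376. 206.] 0.84 [545. 264.]
long0_mid [454. 192.] 0.74 [542. 512.]
long0_mid [386. 194.] 0.32 [499. 311.]
short0_mid [280. 238.] 0.62 [615. -34.]
size_stop [284. 239.] 0.67 [630. -27.]
size_stop [294. 216.] 0.65 [549.  19.]
size_stop [228. 289.] 0.4 [ 759. -191.]
top [ 306.71113141  112.63508776 1280.57362056] [[-0.004, -0.977, 0.212], [-1.0, 0.004, 0.002], [-0.003, -0.212, -0.977]] 465.3572772307652 322.3222785244586 201.89976774754984
jig [370. 214.] 0.93 [545. -17.]
stop_grip [372. 188.] 0.65 [608. -19.]
wedge_grip [398. 239.] 0.74 [470. -84.]
mat [253. 244.] 0.93 [467. 307.]
tray [475. 232.] 0.61 [ 495. -304.]
long0_mid [272. 206.] 0.94 [569. 253.]
long0_mid [180. 214.] 0.77 [549. 509.]
long0_mid [321. 290.] 0.75 [342. 120.]
short0_mid [154. 259.] 0.34 [423. 567.]
size_stop [374. 188.] 0.76 [615. -27.]
size_stop [359. 213.] 0.6 [545.  15.]
size_stop [475. 234.] 0.57 [ 486. -295.]
size_stop [355. 137.] 0.24 [762.  22.]
size_stop [370. 231.] 0.21 [496. -12.]
```

Run:
```python
import cv2
a=cv2.imread('pics/top0.png'); cv2.imwrite('pics/top0b.png',cv2.resize(a[90:330,120:540],(798,456),interpolation=cv2.INTER_CUBIC))
b=cv2.imread('pics/scene0.png'); cv2.imwrite('pics/scene0b.png',cv2.resize(b[100:340,120:520],(800,480),interpolation=cv2.INTER_CUBIC))
```

```text
(no output)
```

View pics/top0b.png

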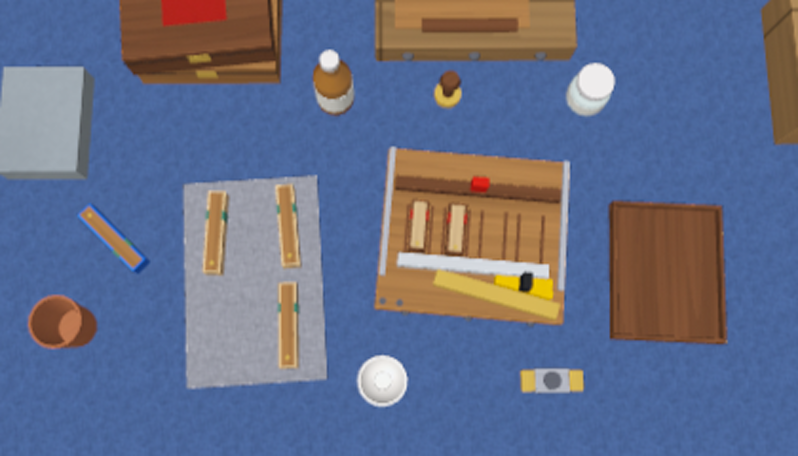

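View pics/scene0b.png

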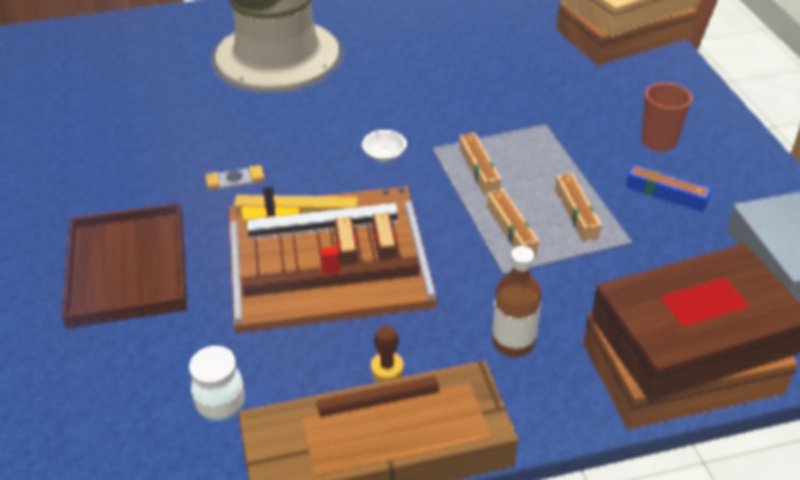

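The top picture shows these things (crop pixels):
- **Jig:** centre (475,235), with two shorts in the left lanes at (419,225) and (456,228).
- **Red tab:** at (480,184). The red patch on the far box at (193,10) is a decoy.
- **Wedge tab:** at (526,282).
- **Long cases:** three on the mat at (215,232), (288,225) and (288,325).
- **Blue look-alike:** at (112,238), to be left alone.

I'll go above the jig for a close look.

{"op": "drive_tool", "data": {
  "commands": "0 0 0.4 0 0 0 100;0 0 0.4 0 0 0 100;0.22 -0.3 0 0 0 0 100;0.22 -0.3 0 0 0 0 100;0.22 -0.3 0 0 0 0 100;0.22 -0.3 0 0 0 0 100;0.22 -0.3 0 0 0 0 100;0.22 -0.3 0 0 0 0 100;0.22 -0.3 0 0 0 0 100;0.22 -0.3 0 0 0 0 100;0.22 -0.3 0 0 0 0 100;0.22 -0.3 0 0 0 0 100;0.22 -0.3 0 0 0 0.11 100;0.22 -0.3 0 0 0 0.11 100;0.22 -0.3 0 0 0 0 100;0.22 -0.3 0 0 0 0 100;0.22 -0.3 0 0 0 0 100;0.22 -0.3 0 0 0 0 100;0 0 0 0 0 0 100;0 0 0 0 0 0 100"
}}

```text
time_s: 2.57
eef_pos: [482.8, 27.4, 327.7]
ee_rot: [-0.001, 0.04, 0.999, 0.0]
force: [-0.2, -0.0, 0.2]
grip_width: 1.0
grip_force: 0.0
```

Run:
```python
from h import *
p=cam('wrist'); cv2.imwrite('pics/w1.png',p['pixels']); print(p['tool_from_camera'],p['f'],p['pc'],sense()['time_s'])
np.savez('w1.npz',**{k:p[k] for k in ['Rc','pc','f','cx','cy']})
for k,z in [('jig',18),('stop_grip',64),('wedge_grip',64),('short0_mid',32),('size_stop',40),('bar_face',29)]:
        for b in boxes_of(p,k): print(k,np.round(b['position']),round(b['confidence'],2),w(p,b['position'],z).round()[:2])
```

```text
[[-1.24647267e-03 -9.48866656e-01 -3.15674698e-01  8.08305933e+01]
 [ 9.99999222e-01 -1.19801030e-03 -3.47571951e-04  8.44378720e-01]
 [-4.83821047e-05 -3.15674885e-01  9.48867411e-01 -1.24785630e+02]
 [ 0.00000000e+00  0.00000000e+00  0.00000000e+00  1.00000000e+00]] 279.43843516738053 [402.41847704  34.67384127 452.61231413] 2.6167
stop_grip [301. 244.] 0.8 [599. -17.]
stop_grip [321. 208.] 0.45 [543.  19.]
wedge_grip [250. 161.] 0.59 [465. -74.]
size_stop [299. 242.] 0.61 [609. -23.]
bar_face [302. 178.] 0.82 [505.  -8.]
```

View pics/w1.png

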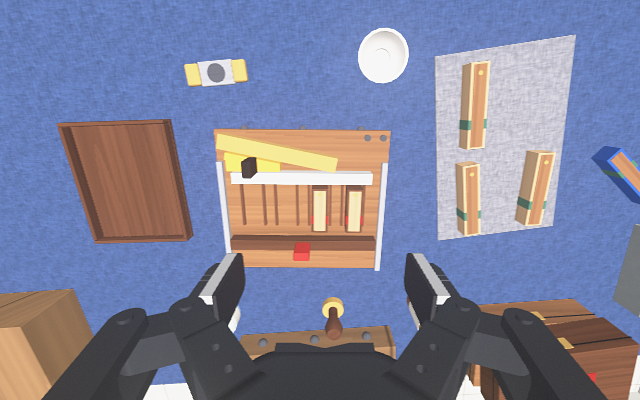

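The wrist view shows the jig plate with corners near (215,130), (390,131), (378,269) and (221,268). The red tab is at (301,249), the wedge tab at (249,167), and the shorts at (319,210) and (354,211). The longs are at (474,105), (468,198) and (535,188), with the blue decoy at (618,172). Next I need zoomed crops for accurate pixels.

Run:
```python
import cv2
a=cv2.imread('pics/w1.png'); cv2.imwrite('pics/w1j.png',cv2.resize(a[120:280,200:400],(800,600)[:1]+(640,))[:600] if 0 else cv2.resize(a[122:272,200:400],(800,600),interpolation=cv2.INTER_CUBIC))
cv2.imwrite('pics/w1m.png',cv2.resize(a[30:245,425:585],(446,600),interpolation=cv2.INTER_CUBIC))
```

```text
(no output)
```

View pics/w1j.png

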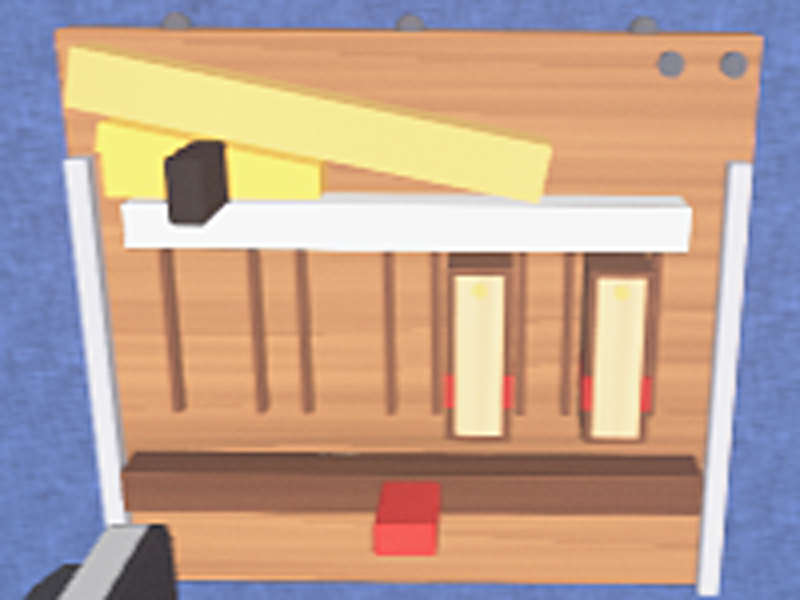

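View pics/w1m.png

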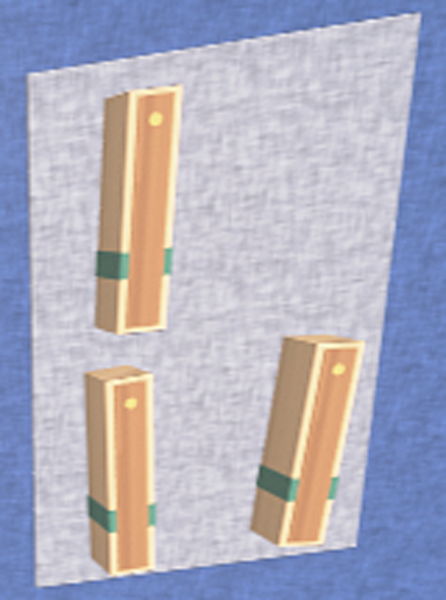

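The jig crop shows free lanes on the left, two shorts and clear rib ends. The mat crop shows three upright longs with sharp lid corners. Now I'll fit the poses.

```bash
cat > fit.py <<'E'
from h import *
from scipy.optimize import least_squares
p=dict(np.load('w1.npz'))
J=lambda q:(200+q[0]/4,122+q[1]/4)
M=lambda q:(425+q[0]/2.7875,30+q[1]/2.79)
pts=[((55,30),(-135,-135,18)),((762,38),(-135,135,18)),((179,410),(20,-98.5,24)),((262,410),(20,-63.5,24)),((307,412),(20,-44.5,24)),((392,413),(20,-9.5,24)),((568,414),(20,44.5,24))]
def tf(v,X): 
    c,s=np.cos(v[2]),np.sin(v[2]); return np.array([v[0]+c*X[0]-s*X[1],v[1]+s*X[0]+c*X[1],X[2]])
def fit(pts,f,x0,z0=0):
    r=lambda v:np.concatenate([proj(p,tf(v,X))-f(q) for q,X in pts])
    o=least_squares(r,x0,x_scale=[10,10,.1]); return o.x,np.abs(o.fun).max()
if __name__=='__main__':
    j,e=fit(pts,J,[550,-15,-.07]); print('jig',j.round(3),e)
    np.save('jig.npy',j)
    inv=lambda P:np.array([[np.cos(j[2]),np.sin(j[2])],[-np.sin(j[2]),np.cos(j[2])]])@(np.array(P)[:2]-j[:2])
    q=lambda px,z: inv(w(p,J(px),z)).round(1)
    print('bar face',q((400,250),40),'stop face top',q((405,474),40),'tab top c',q((411,503),78),'wedge tab top c',q((200,145),78))
    print('short',q((480,355),46),q((621,355),46),'ends',q((480,275),46),q((480,438),46),q((622,275),46),q((615,440),46))
    for n,c in dict(A=[(129,92),(183,86),(165,327),(116,331)],B=[(117,380),(153,374),(155,568),(112,573)],C=[(320,345),(364,341),(324,541),(280,546)]).items():
        X=[(-60,-13,31),(-60,13,31),(60,13,31),(60,-13,31)]
        v,e=fit(list(zip(c,X)),M,[*w(p,M(np.mean(c,0)),31)[:2],0]); print(n,v.round(3),'deg',np.degrees(v[2]).round(1),e)
E
python3 fit.py
```

```text
jig [ 5.66851e+02 -1.01350e+01 -8.30000e-02] 9.948131681025473
bar face [-54.9  -5.7] stop face top [39.9 -6.1] tab top c [32.8 -0.7] wedge tab top c [-101.8  -68.6]
short [-14.3  24.8] [-14.4  79.6] ends [-46.7  25. ] [21.  24.7] [-46.8  78.8] [21.8 78.5]
A [4.20728e+02 2.54485e+02 2.60000e-02] deg 1.5 1.2516983566728754
B [5.64251e+02 2.59658e+02 7.80000e-02] deg 4.5 2.215894685497858
C [ 5.54689e+02  3.63281e+02 -2.40000e-02] deg -1.4 1.2052221471085716
```

Run:
```python
from fit import *
v,e=fit(pts[2:],J,[550,-15,-.07]); print('ribs only',v,e)
for q,X in pts: print(X,(proj(p,tf(v,X))-J(q)).round(1), w(p,J(q),X[2]).round(1))
P=[w(p,J(q),X[2]) for q,X in pts]
print(np.linalg.norm(P[0]-P[1]),np.linalg.norm(P[2]-P[6]))
```

```text
ribs only [ 5.66420859e+02 -8.75514318e+00 -9.53857365e-02] 9.297701106500313
(-135, -135, 18) [ 2.4 -1.6] [ 421.2 -134.4   18. ]
(-135, 135, 18) [ 4.2 -1.1] [446.  132.1  18. ]
(20, -98.5, 24) [ 2.1 -0.2] [ 577.  -112.2   24. ]
(20, -63.5, 24) [2.4 0.1] [579.8 -77.8  24. ]
(20, -44.5, 24) [ 2.5 -0.3] [582.2 -59.2  24. ]
(20, -9.5, 24) [ 2.3 -0.2] [585.6 -24.   24. ]
(20, 44.5, 24) [-9.3 -0.1] [592.   49.1  24. ]
267.642425265644 161.99154959278698
```

```bash
sed -i 's/(20,44.5,24)/(20,63.5,24)/' fit.py; python3 fit.py
python3 - <<'E'
from h import *
j=np.load('jig.npy'); c,s=np.cos(j[2]),np.sin(j[2])
for n,x,y in [('tab',34,0),('wedge',-85,-70)]+[(f'lane{y}',17,y) for y in(-81,-27,27,81)]: print(n,j[0]+c*x-s*y,j[1]+s*x+c*y)
p=cam('top')
for k,z in [('tray',12),('mat',1.5)]:
    for b in boxes_of(p,k)[:1]: print(k,w(p,b['position'],z))
# tray from top0b crop pixels
for q in [(612,202),(722,207),(725,342),(611,337)]: print(w(p,(120+q[0]*420/798,90+q[1]*240/456),24).round())
E
```

```text
jig [ 5.66927e+02 -1.29400e+01 -9.20000e-02] 1.1549573085790144
bar face [-55.2  -3.4] stop face top [39.6 -2.9] tab top c [32.5  2.4] wedge tab top c [-101.5  -66.8]
short [-14.9  27.5] [-15.5  82.3] ends [-47.3  27.3] [20.4 27.7] [-47.8  81.2] [20.7 81.5]
A [4.20728e+02 2.54485e+02 2.60000e-02] deg 1.5 1.2516983566728754
B [5.64251e+02 2.59658e+02 7.80000e-02] deg 4.5 2.215894685497858
C [ 5.54689e+02  3.63281e+02 -2.40000e-02] deg -1.4 1.2052221471085716
tab 600.7836969890342 -16.06309769015481
wedge 475.8565696440983 -74.83564956041293
lane-81 576.4148233773253 -95.15897621044539
lane-27 581.3753250847687 -41.387297579306754
lane27 586.3358267922122 12.384381051831872
lane81 591.2963284996556 66.1560596829705
tray [ 486.40218946 -296.91551176   12.        ]
mat [469.1726946  308.08380371   1.5       ]
[ 594. -217.   24.]
[ 586. -376.   24.]
[ 391. -364.   24.]
[ 399. -204.   24.]
```

Shorts found: only two, at jig (-14,27) and (-14,81). The long choice is settled: A, B and C are brown with a green band, and the blue one is excluded. I'll approach the short in lane 27 first.

{"op": "drive_tool", "data": {
  "commands": "0.18 -0.03 -0.35 0 0 -0.016 45;0.18 -0.03 -0.35 0 0 0 45;0.18 -0.03 -0.35 0 0 0 45;0.187 -0.032 -0.35 0 0 0 45;0 0 -0.35 0 0 0 45;0 0 -0.35 0 0 0 45;0 0 0 0 0 0 45;0 0 0 0 0 0 45",
  "force": 40
}}

```text
time_s: 3.73
eef_pos: [554.6, 16.5, 118.1]
ee_rot: [-0.001, 0.045, 0.999, 0.0]
force: [0.2, -0.7, 1.7]
grip_width: 0.449
grip_force: 0.0
```

Run:
```python
from h import *
p=cam('wrist'); cv2.imwrite('pics/w2.png',p['pixels'])
j=np.load('jig.npy'); c,s=np.cos(j[2]),np.sin(j[2])
def T(X): return [j[0]+c*X[0]-s*X[1],j[1]+s*X[0]+c*X[1],X[2]]
a=p['pixels'].copy()
for X in [(20,y+d,24) for y in(-81,-27,27,81) for d in(-17.5,17.5)]+[(22,27,46),(-50,27,46),(22,81,46),(27,0,40),(-135,0,18)]:
    u=proj(p,T(X)); cv2.circle(a,tuple(int(round(t)) for t in u),2,(255,0,255),-1)
cv2.imwrite('pics/w2b.png',a); print(sense()['eef_pos'],sense()['ee_rot'])
from fit import J, p as q
inv=lambda P:np.array([[c,s],[-s,c]])@(P[:2]-j[:2])
for px,z in [((405,455),18),((405,474),40),((405,513),40),((407,515),78),((407,553),78),((435,534),78),((378,534),78)]: print(px,z,inv(w(q,J(px),z)).round(1))
```

```text
[555.67875527  16.36148765 119.94345607] [ 8.26725700e-04  4.51816612e-02  9.98978439e-01 -1.10354804e-04]
(405, 455) 18 [41.7 -4.7]
(405, 474) 40 [39.6 -2.9]
(405, 513) 40 [57.5 -3.2]
(407, 515) 78 [37.5  0.8]
(407, 553) 78 [53.8  0.5]
(435, 534) 78 [45.5 11.2]
(378, 534) 78 [ 45.7 -10.3]
```

View pics/w2b.png

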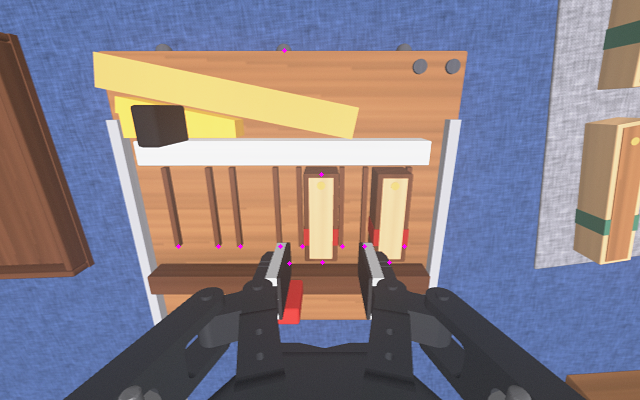

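Projected ribs and case ends (magenta) match the picture. The gripper straddles the short at (321,215). I'll descend and grip.

{"op": "drive_tool", "data": {
  "commands": "0 -0.01 -0.35 0 0 0 45;0 0 -0.3 0 0 0 45;0 0 -0.12 0 0 0 45;0 0 0 0 0 0 45;0 0 0 0 0 0 5;0 0 0 0 0 0 5;0 0 0 0 0 0 5;0 0 0 0 0 0 5;0 0 0 0 0 0 5;0 0 0 0 0 0 5",
  "force": 30
}}

```text
time_s: 4.62
eef_pos: [556.3, 15.2, 43.6]
ee_rot: [0.002, 0.045, 0.999, -0.0]
force: [-1.0, -0.3, 7.4]
grip_width: 0.296
grip_force: 30.8
```

{"op": "drive_tool", "data": {
  "commands": "0 0 0.15 0 0 0 5;0 0 0.3 0 0 0 5;0 0 0.35 0 0 0 5;-0.03 -0.38 0 0 0 0 5;-0.03 -0.38 0 0 0 0 5;-0.03 -0.38 0 0 0 0 5;-0.03 -0.38 0 0 0 0 5;-0.03 -0.38 0 0 0 0 5;-0.03 -0.38 0 0 0 0 5;-0.01 -0.38 0 0 0 0 5;0 -0.38 0 0 0 0 5;0 0 -0.3 0 0 0 5;0 0 -0.3 0 0 0 5;0 0 -0.1 0 0 0 5;0 0 0 0 0 0 5;0 0 0 0 0 0 5"
}}

```text
time_s: 5.95
eef_pos: [536.6, -288.6, 52.7]
ee_rot: [0.0, 0.045, 0.999, -0.0]
force: [0.4, 1.4, 0.4]
grip_width: 0.299
grip_force: 29.9
```

{"op": "drive_tool", "data": {
  "commands": "0 0 -0.18 0 0 0 5;0 0 0 0 0 0 5;0 0 0 0 0 0 45;0 0 0 0 0 0 45;0 0 0 0 0 0 45;0 0 0.3 0 0 0 45;0 0 0.3 0 0 0 45;0 0 0.25 0 0 0 45;0.026 0.397 0 0 0 0 45;0.026 0.397 0 0 0 0 45;0.026 0.397 0 0 0 0 45;0.026 0.397 0 0 0 0 45;0.026 0.397 0 0 0 0 45;0.026 0.397 0 0 0 0 45;0.026 0.397 0 0 0 0 45;0.026 0.397 0 0 0 0 45;0.026 0.397 0 0 0 0 45;0 0 0 0 0 0 45;0 0 0 0 0 0 45"
}}

```text
time_s: 7.53
eef_pos: [559.5, 70.4, 119.1]
ee_rot: [0.001, 0.044, 0.999, -0.0]
force: [-0.4, -0.5, -0.9]
grip_width: 0.451
grip_force: 0.0
```

{"op": "drive_tool", "data": {
  "commands": "0.01 -0.01 -0.35 0 0 0 45;0 0 -0.3 0 0 0 45;0 0 -0.11 0 0 0 45;0 0 0 0 0 0 45;0 0 0 0 0 0 5;0 0 0 0 0 0 5;0 0 0 0 0 0 5;0 0 0 0 0 0 5;0 0 0 0 0 0 5;0 0 0 0 0 0 5"
}}

```text
time_s: 8.37
eef_pos: [560.9, 67.4, 43.2]
ee_rot: [0.001, 0.045, 0.999, -0.0]
force: [-1.2, -2.4, 6.6]
grip_width: 0.295
grip_force: 31.7
```

{"op": "drive_tool", "data": {
  "commands": "0 0 0.15 0 0 0 5;0 0 0.3 0 0 0 5;0 0 0.35 0 0 0 5;-0.114 -0.354 0 0 0 0 5;-0.114 -0.354 0 0 0 0 5;-0.114 -0.354 0 0 0 0 5;-0.114 -0.354 0 0 0 0 5;-0.114 -0.354 0 0 0 0 5;-0.114 -0.354 0 0 0 0 5;-0.114 -0.354 0 0 0 0 5;-0.114 -0.354 0 0 0 0 5;-0.114 -0.354 0 0 0 0 5;-0.114 -0.354 0 0 0 0 5;0 0 -0.35 0 0 0 5;0 0 -0.3 0 0 0 5;0 0 0 0 0 0 5;0 0 0 0 0 0 5"
}}

```text
time_s: 9.78
eef_pos: [446.1, -285.9, 57.0]
ee_rot: [-0.001, 0.045, 0.999, 0.001]
force: [0.8, -0.1, 0.8]
grip_width: 0.297
grip_force: 30.8
```

{"op": "drive_tool", "data": {
  "commands": "0 0 -0.22 0 0 0 5;0 0 0 0 0 0 5;0 0 0 0 0 0 45;0 0 0 0 0 0 45;0 0 0 0 0 0 45;0 0 0.3 0 0 0 45;0 0 0.35 0 0 0 45;0 0 0.35 0 0 0 20;0.175 0.339 0 0 0 0 0;0.175 0.339 0 0 0 0 0;0.175 0.339 0 0 0 0 0;0.175 0.339 0 0 0 0 0;0.175 0.339 0 0 0 0 0;0.175 0.339 0 0 0 0 0;0.175 0.339 0 0 0 0 0;0.175 0.339 0 0 0 0 0;0 0 0 0 0 0 0;0 0 0 0 0 0 0"
}}

```text
time_s: 11.28
eef_pos: [586.9, -13.5, 136.1]
ee_rot: [0.001, 0.044, 0.999, -0.0]
force: [-0.6, -0.8, -0.9]
grip_width: 0.0
grip_force: 0.0
```

Run:
```python
from h import *
p=cam('wrist'); cv2.imwrite('pics/w3.png',p['pixels'])
cv2.imwrite('pics/w3b.png',p['pixels'])
p=cam('top');  a=p['pixels'];cv2.imwrite('pics/t3.png',cv2.resize(a[150:290,330:520],(760,560),interpolation=cv2.INTER_CUBIC))
```

```text
(no output)
```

View pics/w3.png

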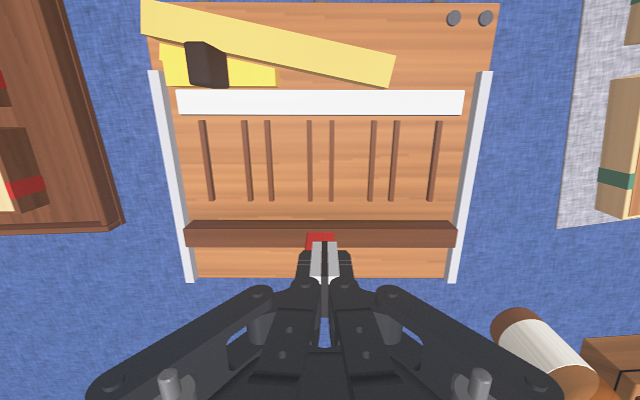

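Both shorts lie in the tray at (15,170) and (5,90). The lanes are empty and the red tab is at (320,240), beneath the closed fingers. I'll lower in front of the tab and push.

{"op": "drive_tool", "data": {
  "commands": "0 -0.01 -0.35 0 0 0 0;0 0 -0.33 0 0 0 0;0 0 0 0 0 0 0;0 0 0 0 0 0 0;0.1 -0.009 0 0 0 0 0;0.1 -0.009 0 0 0 0 0;0.1 -0.009 0 0 0 0 0;0.08 -0.007 0 0 0 0 0;0.05 -0.005 0 0 0 0 0;0 0 0 0 0 0 0;0 0 0 0 0 0 0"
}}

```text
time_s: 12.3
eef_pos: [630.0, -20.5, 68.8]
ee_rot: [0.001, 0.045, 0.999, -0.0]
force: [0.1, 0.2, 0.1]
grip_width: 0.005
grip_force: 0.0
```

{"op": "drive_tool", "data": {
  "commands": "0.05 -0.005 0 0 0 0 0;0 0 0 0 0 0 0;0 0 0 0 0 0 0"
}}

```text
time_s: 12.55
eef_pos: [634.2, -20.6, 68.0]
ee_rot: [-0.0, 0.045, 0.999, -0.0]
force: [-4.8, 0.5, 4.0]
grip_width: 0.001
grip_force: 2.3
```

Run:
```python
from h import *
p=cam('wrist'); cv2.imwrite('pics/w4.png',p['pixels'])
```

```text
(no output)
```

View pics/w4.png

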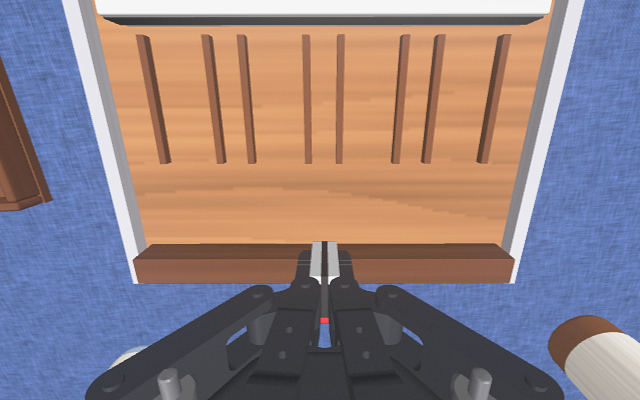

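The fence has moved almost to the plate's end (row 260). I'll push a bit more until the force rises.

{"op": "drive_tool", "data": {
  "commands": "0.03 -0.003 0 0 0 0 0;0 0 0 0 0 0 0;0.03 -0.003 0 0 0 0 0;0 0 0 0 0 0 0;0 0 0 0 0 0 0"
}}

```text
time_s: 13.02
eef_pos: [634.5, -20.5, 67.9]
ee_rot: [-0.009, 0.045, 0.999, 0.0]
force: [-43.4, 0.9, 27.4]
grip_width: 0.003
grip_force: 22.0
```

Run:
```python
from h import *
p=cam('wrist'); print(sense()['force']);cv2.imwrite('pics/w5.png',p['pixels'])
j=np.load('jig.npy'); c,s=np.cos(j[2]),np.sin(j[2])
inv=lambda P:(np.array([[c,s],[-s,c]])@(P[:2]-j[:2])).round(1)
g=p['pixels'][:,220].astype(int).sum(1); print([(i,int(g[i+1]-g[i-1])) for i in range(225,299) if abs(g[i+1]-g[i-1])>40])
for r in(240,245,258,262,282): print(r,inv(w(p,(220,r),18)),inv(w(p,(220,r),40)))
```

```text
[-43.86565039   0.44032918  27.78608237]
[(243, -69), (244, -299), (245, -218), (259, 90), (260, 50), (284, 53)]
240 [ 74.  -72.7] [ 63.4 -63.7]
245 [ 77.8 -73.1] [ 66.8 -64. ]
258 [ 87.9 -74.2] [ 75.6 -65. ]
262 [ 91.1 -74.5] [ 78.4 -65.3]
282 [107.5 -76.3] [ 92.8 -66.9]
```

The fence face reads jig x = 77, hard on its end stop. Now I'll back off and look at the mat from above.

{"op": "drive_tool", "data": {
  "commands": "-0.1 0.01 0 0 0 0 0;0 0 0.35 0 0 0 0;0 0 0.35 0 0 0 20;0 0 0.35 0 0 0 50;0 0 0.35 0 0 0 50;-0.16 0.356 0 0 0 0 50;-0.16 0.356 0 0 0 0 50;-0.16 0.356 0 0 0 0 50;-0.16 0.356 0 0 0 0 50;-0.16 0.356 0 0 0 0 50;-0.16 0.356 0 0 0 0 50;-0.16 0.356 0 0 0 0 50;-0.16 0.356 0 0 0 0 50;-0.16 0.356 0 0 0 0 50;0 0 0 0 0 0 50;0 0 0 0 0 0 50"
}}

```text
time_s: 14.4
eef_pos: [485.8, 301.8, 207.7]
ee_rot: [0.001, 0.044, 0.999, 0.0]
force: [0.7, -0.1, 0.0]
grip_width: 0.499
grip_force: 0.0
```

```bash
cat > mat.py <<'E'
from h import *
def lids(p,zt=31):
    # brown lid panels: connected components by hue, rectified on plane zt at 0.5 mm/px, mat region
    xs=np.arange(360,660,.5); ys=np.arange(180,430,.5); X,Y=np.meshgrid(xs,ys,indexing='ij')
    P=np.stack([X,Y,np.full_like(X,zt)],-1)-p['pc']; c=P@p['Rc']
    u=(p['cx']+p['f']*c[...,0]/c[...,2]).astype(np.float32); v=(p['cy']+p['f']*c[...,1]/c[...,2]).astype(np.float32)
    im=cv2.remap(p['pixels'],u,v,cv2.INTER_LINEAR)
    h=cv2.cvtColor(im,cv2.COLOR_BGR2HSV)
    m=((h[...,0]<22)&(h[...,1]>60)&(h[...,2]>90)).astype(np.uint8)
    lid=((h[...,0]<18)&(h[...,1]>90)&(h[...,2]>150)).astype(np.uint8)
    return im,m,lid
E
python3 - <<'E'
from mat import *
p=cam('wrist'); im,m,l=lids(p); print(sense()['eef_pos'])
cv2.imwrite('pics/m1.png',im)
np.savez('w5.npz',**{k:p[k] for k in ['Rc','pc','f','cx','cy']})
for b in boxes_of(p,'long0_mid'): print(np.round(b['position']),round(b['confidence'],2),w(p,b['position'],17).round(1))
E
```

```text
[486.51255853 300.56591068 207.58012015]
[498. 213.] 0.87 [546.  507.9  17. ]
[378. 211.] 0.68 [530.5 363.7  17. ]
```

View pics/m1.png

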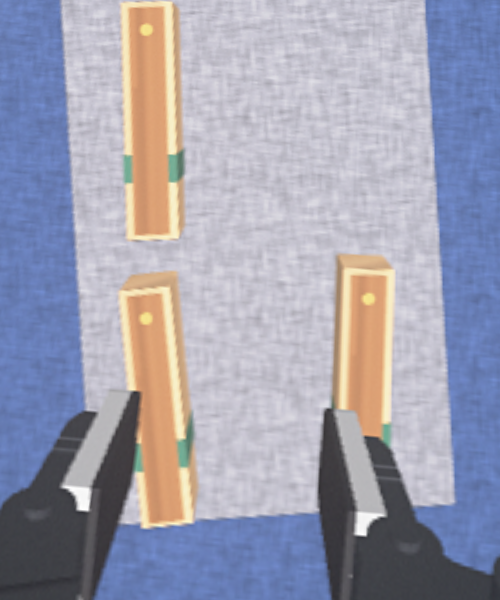

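The rectified view (row/2+360 = x, col/2+180 = y) gives A at (420.5,255), B at (563.5,258) turned 5.4°, and C at about (555.5,363). Nothing has been knocked so far. I'll pick B.

{"op": "drive_tool", "data": {
  "commands": "0.26 -0.14 -0.3 0 0 0.12 45;0.26 -0.14 -0.3 0 0 0.118 45;0.25 -0.144 -0.3 0 0 0 45;0 0 -0.3 0 0 0 45;0 0 -0.3 0 0 0 45;0 0 -0.28 0 0 0 45;0 0 0 0 0 0 45;0 0 0 0 0 0 45"
}}

```text
time_s: 15.17
eef_pos: [563.2, 256.9, 29.6]
ee_rot: [-0.001, -0.047, 0.999, -0.0]
force: [-0.0, 0.7, 0.5]
grip_width: 0.452
grip_force: 0.0
```

{"op": "drive_tool", "data": {
  "commands": "0 0 -0.02 0 0 0 5;0 0 0 0 0 0 5;0 0 0 0 0 0 5;0 0 0 0 0 0 5;0 0 0 0 0 0 5;0 0 0.2 0 0 0 5;0 0 0.35 0 0 0 5;0 0 0.35 0 0 0 5;0.048 -0.38 0 0 0 -0.12 5;0.048 -0.38 0 0 0 -0.118 5;0.048 -0.38 0 0 0 0 5;0.048 -0.38 0 0 0 0 5;0.048 -0.38 0 0 0 0 5;0 0 0 0 0 0 5;0 0 0 0 0 0 5;0 0 0 0 0 0 5"
}}

```text
time_s: 16.5
eef_pos: [586.8, 68.6, 118.4]
ee_rot: [0.0, 0.045, 0.999, 0.0]
force: [0.1, 0.5, -0.7]
grip_width: 0.298
grip_force: 30.9
```

```bash
cat > ov.py <<'E'
from h import *
import sys
j=np.load('jig.npy'); c,s=np.cos(j[2]),np.sin(j[2])
T=lambda X:[j[0]+c*X[0]-s*X[1],j[1]+s*X[0]+c*X[1],X[2]]
st=sense(); e=np.array(st['eef_pos']); t=np.array([[c,s],[-s,c]])@(e[:2]-j[:2])
print('tcp jig',t.round(1),e[2].round(1),'yaw err deg',np.degrees(R.from_matrix(rot(st['ee_rot'])).as_rotvec()).round(1),st['grip_width'])
p=cam('wrist'); cv2.imwrite(f'pics/{sys.argv[1]}.png',p['pixels'])
E
python3 ov.py h1
```

```text
tcp jig [12.3 83. ] 118.4 yaw err deg [  8.2 179.8   0. ] 0.2981209149282273
```

View pics/h1.png

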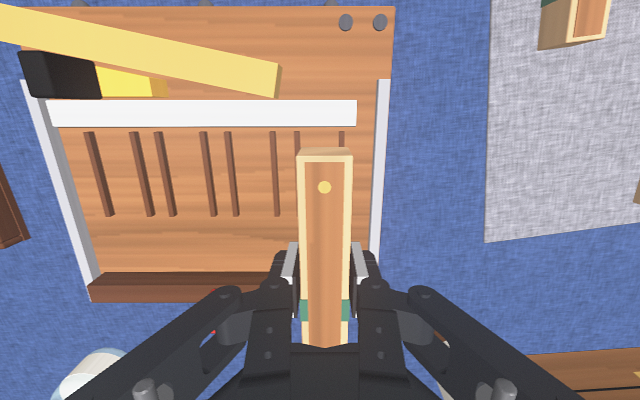

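The case is held straight, with its near edge at (324,157). I'll check its centre before lowering.

Run:
```python
from h import *
s=sense(); p=cam('wrist')
j=np.load('jig.npy'); c,sn=np.cos(j[2]),np.sin(j[2])
for q in [(297,159),(352,155),(324,157),(324,348)]:
    X=w(p,q,s['eef_pos'][2]+3); print(q,X.round(1),(np.array([[c,sn],[-sn,c]])@(X[:2]-j[:2])).round(1))
```

```text
(297, 159) [527.   63.4 121.3] [-46.8  72.4]
(352, 155) [527.4  87.5 121.3] [-48.6  96.4]
(324, 157) [527.2  75.3 121.3] [-47.7  84.2]
(324, 348) [633.6  65.6 121.3] [59.2 84.3]
```

{"op": "drive_tool", "data": {
  "commands": "0 -0.022 -0.35 0 0 0 5;0 0 -0.25 0 0 0 5;0 0 -0.1 0 0 0 5;0 0 -0.04 0 0 0 5;0 0 0 0 0 0 5;0 0 0 0 0 0 5"
}}

```text
time_s: 17.1
eef_pos: [587.2, 66.9, 44.7]
ee_rot: [0.001, 0.045, 0.999, 0.0]
force: [0.1, 0.6, -0.7]
grip_width: 0.301
grip_force: 31.8
```

{"op": "drive_tool", "data": {
  "commands": "0 0 -0.015 0 0 0 5;0 0 0 0 0 0 5;0 0 0 0 0 0 42;0 0 0 0 0 0 42;0 0 0 0 0 0 42;0 0 0.25 0 0 0 42;0 0 0.35 0 0 0 42;0 0 0.35 0 0 0 42;-0.04 0.37 0 0 0 0.087 45;-0.04 0.37 0 0 0 0 45;-0.04 0.37 0 0 0 0 45;-0.04 0.37 0 0 0 0 45;-0.04 0.37 0 0 0 0 45;-0.04 0.37 0 0 0 0 45;-0.04 0.37 0 0 0 0 45;-0.04 0.37 0 0 0 0 45;0 0 0 0 0 0 45;0 0 0 0 0 0 45"
}}

```text
time_s: 18.6
eef_pos: [554.1, 363.6, 136.8]
ee_rot: [-0.0, 0.01, 1.0, -0.0]
force: [-0.5, -0.5, -0.2]
grip_width: 0.45
grip_force: 0.0
```

```bash
cat > look.py <<'E'
from mat import *
import sys
s=sense(); p=cam('wrist'); im,m,l=lids(p); cv2.imwrite(f'pics/{sys.argv[1]}.png',p['pixels'])
print(s['eef_pos'].round(1) if hasattr(s['eef_pos'],'round') else s['eef_pos'])
n,lab,st,ce=cv2.connectedComponentsWithStats(cv2.morphologyEx(l,cv2.MORPH_OPEN,np.ones((7,7))))
for i in range(1,n):
    if st[i,4]>2000:
        r=cv2.minAreaRect(np.argwhere(lab==i).astype(np.float32)); print('centre',360+r[0][0]/2,180+r[0][1]/2,'size',np.array(r[1])/2,'ang',r[2],'x-range',360+st[i,1]/2,360+(st[i,1]+st[i,3])/2)
E
python3 look.py l2
```

```text
[554.1 363.6 136.8]
centre 438.4624252319336 255.05933380126953 size [77.36308289 18.10317612] ang 1.3803540468215942 x-range 400.0 477.5
centre 554.3343811035156 362.6486053466797 size [ 17.72986603 113.91995239] ang 88.17591094970703 x-range 497.5 611.5
```

View pics/l2.png

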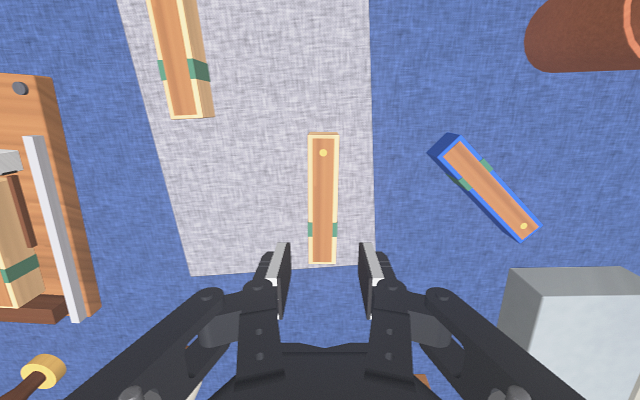

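C sits at (323,200), centre (554.3,362.6), undisturbed. The blue decoy is at (485,185), clear of the fingers. I'll descend and grip.

{"op": "drive_tool", "data": {
  "commands": "0 -0.01 -0.35 0 0 0 45;0 0 -0.35 0 0 0 45;0 0 -0.35 0 0 0 45;0 0 -0.04 0 0 0 45;0 0 0 0 0 0 45;0 0 0 0 0 0 5;0 0 0 0 0 0 5;0 0 0 0 0 0 5;0 0 0 0 0 0 5;0 0 0 0 0 0 5;0 0 0 0 0 0 5"
}}

```text
time_s: 19.57
eef_pos: [556.0, 361.2, 30.8]
ee_rot: [0.002, 0.011, 1.0, 0.001]
force: [-0.6, -1.6, 7.2]
grip_width: 0.294
grip_force: 33.9
```

{"op": "drive_tool", "data": {
  "commands": "0 0 0.2 0 0 0 5;0 0 0.35 0 0 0 5;0 0 0.35 0 0 0 5;0.03 -0.387 0 0 0 -0.087 5;0.03 -0.387 0 0 0 0 5;0.03 -0.387 0 0 0 0 5;0.03 -0.387 0 0 0 0 5;0.03 -0.387 0 0 0 0 5;0.03 -0.387 0 0 0 0 5;0.03 -0.387 0 0 0 0 5;0.03 -0.387 0 0 0 0 5;0.03 -0.387 0 0 0 0 5;0 0 0 0 0 0 5;0 0 0 0 0 0 5;0 0 0 0 0 0 5"
}}

```text
time_s: 20.82
eef_pos: [581.9, 12.9, 118.9]
ee_rot: [0.0, 0.045, 0.999, 0.0]
force: [-0.9, 0.9, -1.6]
grip_width: 0.297
grip_force: 32.9
```

```bash
python3 ov.py h2
python3 - <<'E'
from h import *
s=sense(); p=cam('wrist')
j=np.load('jig.npy'); c,sn=np.cos(j[2]),np.sin(j[2])
def rect(p,z,x0,x1,y0,y1,r=.5):
    X,Y=np.meshgrid(np.arange(x0,x1,r),np.arange(y0,y1,r),indexing='ij')
    P=np.stack([j[0]+c*X-sn*Y,j[1]+sn*X+c*Y,np.full_like(X,z)],-1)-p['pc']; q=P@p['Rc']
    return cv2.remap(p['pixels'],(p['cx']+p['f']*q[...,0]/q[...,2]).astype(np.float32),(p['cy']+p['f']*q[...,1]/q[...,2]).astype(np.float32),cv2.INTER_LINEAR)
a=rect(p,s['eef_pos'][2]+.2,-90,60,0,54); b=rect(p,46,-70,60,60,100)
cv2.imwrite('pics/h2r.png',cv2.resize(np.hstack([a,np.zeros((300,20,3),np.uint8),np.vstack([b,np.zeros((40,80,3),np.uint8)])]),None,fx=2,fy=2))
E
```

```text
tcp jig [12.5 27.1] 118.9 yaw err deg [  8.2 179.8   0. ] 0.2971079906624357
```

View pics/h2r.png

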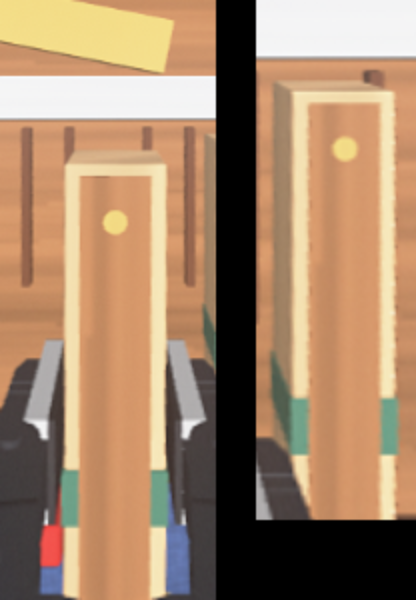

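The held case's near end is at jig x -48.7, y 28. The lane-81 case lies straight with its near end at -47, y 81.7. I'll place C.

{"op": "drive_tool", "data": {
  "commands": "0.01 -0.006 -0.35 0 0 0 5;0 0 -0.25 0 0 0 5;0 0 -0.1 0 0 0 5;0 0 -0.03 0 0 0 5;0 0 0 0 0 0 5;0 0 0 0 0 0 5"
}}

```text
time_s: 21.42
eef_pos: [583.2, 12.8, 46.1]
ee_rot: [0.0, 0.045, 0.999, 0.0]
force: [0.4, 0.5, -0.6]
grip_width: 0.3
grip_force: 33.6
```

{"op": "drive_tool", "data": {
  "commands": "0 0 -0.005 0 0 0 5;0 0 0 0 0 0 42;0 0 0 0 0 0 42;0 0 0 0 0 0 42;0 0 0.25 0 0 0 42;0 0 0.35 0 0 0 42;0 0 0.35 0 0 0 42;-0.203 0.302 0 0 0 0.08 45;-0.203 0.302 0 0 0 0.073 45;-0.203 0.302 0 0 0 0 45;-0.203 0.302 0 0 0 0 45;-0.203 0.302 0 0 0 0 45;-0.203 0.302 0 0 0 0 45;-0.203 0.302 0 0 0 0 45;-0.203 0.302 0 0 0 0 45;0 0 0 0 0 0 45;0 0 0 0 0 0 45"
}}

```text
time_s: 22.83
eef_pos: [419.7, 254.8, 140.2]
ee_rot: [0.0, -0.016, 1.0, 0.0]
force: [-0.1, -0.3, 0.6]
grip_width: 0.447
grip_force: 0.0
```

```bash
python3 look.py l3
```

```text
[419.7 254.8 140.2]
centre 420.245418548584 254.1894073486328 size [113.9263382   18.16000938] ang 1.3859177827835083 x-range 363.5 477.5
```

{"op": "drive_tool", "data": {
  "commands": "0 -0.005 -0.35 0 0 0 45;0 0 -0.35 0 0 0 45;0 0 -0.35 0 0 0 45;0 0 -0.05 0 0 0 45;0 0 0 0 0 0 45;0 0 0 0 0 0 5;0 0 0 0 0 0 5;0 0 0 0 0 0 5;0 0 0 0 0 0 5;0 0 0 0 0 0 5;0 0 0 0 0 0 5"
}}

```text
time_s: 23.8
eef_pos: [421.5, 253.4, 31.5]
ee_rot: [0.001, -0.015, 1.0, 0.0]
force: [-1.0, -1.2, 7.8]
grip_width: 0.298
grip_force: 32.2
```

{"op": "drive_tool", "data": {
  "commands": "0 0 0.2 0 0 0 5;0 0 0.35 0 0 0 5;0 0 0.35 0 0 0 5;0.173 -0.327 0 0 0 -0.08 5;0.173 -0.327 0 0 0 -0.073 5;0.173 -0.327 0 0 0 0 5;0.173 -0.327 0 0 0 0 5;0.173 -0.327 0 0 0 0 5;0.173 -0.327 0 0 0 0 5;0.173 -0.327 0 0 0 0 5;0.173 -0.327 0 0 0 0 5;0.173 -0.327 0 0 0 0 5;0 0 0 0 0 0 5;0 0 0 0 0 0 5;0 0 0 0 0 0 5"
}}

```text
time_s: 25.05
eef_pos: [575.8, -40.7, 120.2]
ee_rot: [-0.0, 0.045, 0.999, 0.0]
force: [0.1, 1.1, -1.3]
grip_width: 0.297
grip_force: 31.1
```

```bash
python3 ov.py h3
python3 - <<'E'
from h import *
s=sense(); p=cam('wrist')
j=np.load('jig.npy'); c,sn=np.cos(j[2]),np.sin(j[2])
def rect(p,z,x0,x1,y0,y1,r=.5):
    X,Y=np.meshgrid(np.arange(x0,x1,r),np.arange(y0,y1,r),indexing='ij')
    P=np.stack([j[0]+c*X-sn*Y,j[1]+sn*X+c*Y,np.full_like(X,z)],-1)-p['pc']; q=P@p['Rc']
    return cv2.remap(p['pixels'],(p['cx']+p['f']*q[...,0]/q[...,2]).astype(np.float32),(p['cy']+p['f']*q[...,1]/q[...,2]).astype(np.float32),cv2.INTER_LINEAR)
def near(im,x0,y0):
    h=cv2.cvtColor(im,cv2.COLOR_BGR2HSV); l=((h[...,0]<18)&(h[...,1]>90)&(h[...,2]>150)).astype(np.uint8)
    return h
a=rect(p,s['eef_pos'][2]-.5,-90,60,-54,0)
b=rect(p,46,-120,60,-100,100)
bb=np.hstack([a,np.zeros((300,16,3),np.uint8)]); bb=np.vstack([bb,np.zeros((60,bb.shape[1],3),np.uint8)])
cv2.imwrite('pics/h3r.png',cv2.resize(np.hstack([bb,b]),None,fx=1.5,fy=1.5))
E
```

```text
tcp jig [ 11.4 -26.8] 120.2 yaw err deg [  -8.1 -179.8   -0. ] 0.2971751812442
```

View pics/h3r.png

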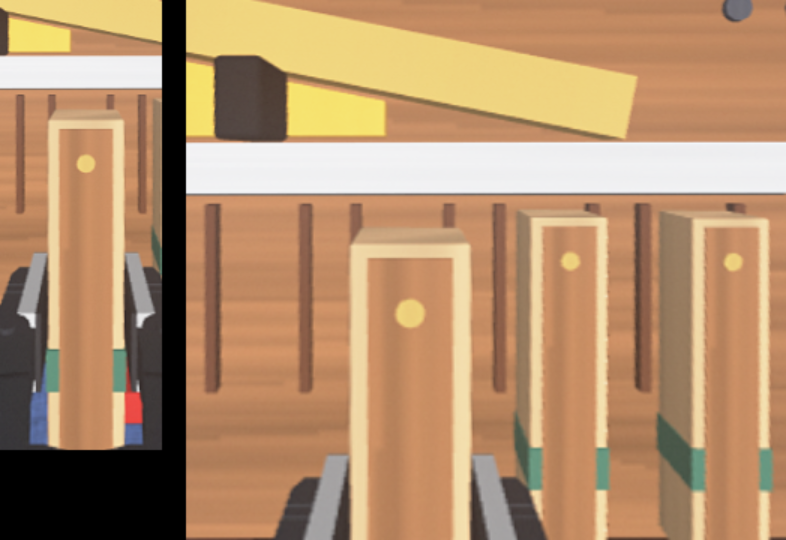

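Lane 27 and 81 cases are straight at y 27.5 and 81.7, with their near ends at -47. The third, in hand, needs about +2.5 mm in x. Placing it now.

{"op": "drive_tool", "data": {
  "commands": "0.025 -0.007 -0.35 0 0 0 5;0 0 -0.25 0 0 0 5;0 0 -0.1 0 0 0 5;0 0 -0.04 0 0 0 5;0 0 0 0 0 0 5;0 0 0 0 0 0 5"
}}

```text
time_s: 25.65
eef_pos: [579.0, -41.2, 46.9]
ee_rot: [0.001, 0.045, 0.999, -0.0]
force: [-0.4, -1.4, -0.3]
grip_width: 0.295
grip_force: 31.4
```

{"op": "drive_tool", "data": {
  "commands": "0 0 -0.005 0 0 0 5;0 0 0 0 0 0 42;0 0 0 0 0 0 42;0 0 0 0 0 0 42;0 0 0.25 0 0 0 42;0 0 0.35 0 0 0 42;0 0 0.35 0 0 0 42;-0.2 -0.2 0.3 0 0 0 42;-0.2 -0.2 0.3 0 0 0 42;0 0 0 0 0 0 42;0 0 0 0 0 0 42"
}}

```text
time_s: 26.57
eef_pos: [538.8, -82.7, 202.1]
ee_rot: [0.002, 0.046, 0.999, -0.001]
force: [0.6, -0.1, -0.0]
grip_width: 0.418
grip_force: 0.0
```

```bash
cat > rj.py <<'E'
from h import *
j=np.load('jig.npy'); c,sn=np.cos(j[2]),np.sin(j[2])
inv=lambda X:(np.array([[c,sn],[-sn,c]])@(np.array(X)[:2]-j[:2])).round(1)
def rect(p,z,x0,x1,y0,y1,r=.5):
    X,Y=np.meshgrid(np.arange(x0,x1,r),np.arange(y0,y1,r),indexing='ij')
    P=np.stack([j[0]+c*X-sn*Y,j[1]+sn*X+c*Y,np.full_like(X,z)],-1)-p['pc']; q=P@p['Rc']
    return cv2.remap(p['pixels'],(p['cx']+p['f']*q[...,0]/q[...,2]).astype(np.float32),(p['cy']+p['f']*q[...,1]/q[...,2]).astype(np.float32),cv2.INTER_LINEAR)
E
python3 - <<'E'
from rj import *
s=sense(); p=cam('wrist'); print(s['eef_pos'],inv(s['eef_pos']),'cam',inv(p['pc']),p['pc'][2])
cv2.imwrite('pics/w6.png',p['pixels'])
for z in (78,40):
    im=rect(p,z,-135,-40,-120,20); d=(im.max(2)<75).astype(np.uint8); d=cv2.morphologyEx(d,cv2.MORPH_OPEN,np.ones((5,5)))
    n,lab,st,ce=cv2.connectedComponentsWithStats(d)
    for i in range(1,n):
        if st[i,4]>500: print(z,'x',-135+st[i,1]/2,-135+(st[i,1]+st[i,3])/2,'y',-120+st[i,0]/2,-120+(st[i,0]+st[i,2])/2,st[i,4])
im=rect(p,78,-135,80,-120,100); cv2.imwrite('pics/w6r.png',np.hstack([cv2.resize(im,None,fx=1,fy=1),rect(p,46,-135,80,-120,100)])[:600,:800] if 0 else cv2.resize(np.hstack([rect(p,78,-125,-55,-120,20,.25),np.zeros((280,10,3),np.uint8)]),None,fx=1.0,fy=1.0))
b=rect(p,46,-125,90,-110,100,.5); a=cv2.imread('pics/w6r.png'); h=np.zeros((450,1000,3),np.uint8); h[:a.shape[0],:a.shape[1]]=a; h[:b.shape[0],575:575+420]=b; cv2.imwrite('pics/w6v.png',cv2.resize(h,(800,360)))
for b in boxes_of(p,'wedge_grip'): print(b['confidence'],inv(w(p,b['position'],64)))
E
```

```text
[538.75002405 -82.72531087 202.14194425] [-21.6 -72.1] cam [-102.9  -71.1] 326.6513471337764
0.67 [-87.5 -80.4]
```

View pics/w6v.png

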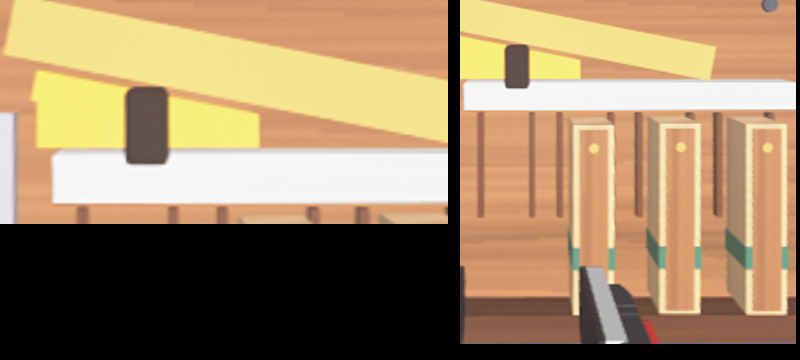

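The tab shows at rectified (147,125), which is jig (-86,-74). The three longs lie straight in lanes -27, 27 and 81. I'll grip the wedge tab.

{"op": "drive_tool", "data": {
  "commands": "-0.32 0.017 0 0 0 0 42;-0.323 0.017 0 0 0 0 42;0 0 -0.35 0 0 0 42;0 0 -0.35 0 0 0 42;0 0 -0.3 0 0 0 42;0 0 -0.25 0 0 0 42;0 0 -0.15 0 0 0 42;0 0 0 0 0 0 42;0 0 0 0 0 0 5;0 0 0 0 0 0 5;0 0 0 0 0 0 5;0 0 0 0 0 0 5;0 0 0 0 0 0 5;0 0 0 0 0 0 5",
  "force": 50
}}

```text
time_s: 27.83
eef_pos: [474.3, -78.4, 60.4]
ee_rot: [-0.0, 0.045, 0.999, 0.0]
force: [-0.2, -0.5, -2.0]
grip_width: 0.157
grip_force: 48.8
```

```bash
python3 -c "
from rj import *
s=sense();print(s['eef_pos'],inv(s['eef_pos']),s['force'])"
```

```text
[474.31971779 -78.36386034  60.37989057] [-86.2 -73.7] [-0.2408592  -0.47057985 -2.02599146]
```

{"op": "drive_tool", "data": {
  "commands": "0.026 0.098 0 0 0 0 5;0.026 0.098 0 0 0 0 5;0.026 0.098 0 0 0 0 5;0.026 0.098 0 0 0 0 5;0.026 0.098 0 0 0 0 5;0.026 0.098 0 0 0 0 5;0.026 0.098 0 0 0 0 5;0 0 0 0 0 0 5;0 0 0 0 0 0 5"
}}

```text
time_s: 28.58
eef_pos: [492.6, -9.1, 60.3]
ee_rot: [-0.0, 0.045, 0.999, 0.0]
force: [-1.4, 1.0, -0.7]
grip_width: 0.16
grip_force: 48.9
```

```bash
python3 -c "
from rj import *
s=sense();print(s['eef_pos'],inv(s['eef_pos']),s['force'],s['grip_width'])"
```

```text
[492.60559973  -9.12382362  60.31192154] [-74.4  -3. ] [-1.38052174  0.99727472 -0.69456944] 0.15962582262443525
```

{"op": "drive_tool", "data": {
  "commands": "0.015 0.049 0 0 0 0 5;0.015 0.049 0 0 0 0 5;0.015 0.049 0 0 0 0 5;0 0 0 0 0 0 5;0.009 0.029 0 0 0 0 5;0 0 0 0 0 0 5;0 0 0 0 0 0 5"
}}

```text
time_s: 29.17
eef_pos: [496.1, 6.9, 59.8]
ee_rot: [-0.003, 0.045, 0.999, -0.001]
force: [-11.3, -10.1, 1.0]
grip_width: 0.156
grip_force: 49.9
```

```bash
python3 -c "
from rj import *
s=sense();print(s['eef_pos'],inv(s['eef_pos']),s['force'],s['grip_width'])"
```

```text
[496.13750128   6.88044277  59.80796678] [-72.3  13.2] [-11.34534882 -10.08921324   0.9795863 ] 0.1557146404990002
```

{"op": "drive_tool", "data": {
  "commands": "0 0.02 0 0 0 0 5;0 0 0 0 0 0 5;-0.005 0.02 0 0 0 0 5;0 0 0 0 0 0 5;0 0 0 0 0 0 5"
}}

```text
time_s: 29.58
eef_pos: [496.2, 7.6, 60.1]
ee_rot: [-0.002, 0.045, 0.999, -0.004]
force: [-13.6, -31.2, -1.2]
grip_width: 0.158
grip_force: 50.4
```

```bash
python3 -c "
from rj import *
s=sense();print(s['eef_pos'],inv(s['eef_pos']),s['force'],s['grip_width'],s['wrist_torque'])"
```

```text
[496.21933353   7.64359542  60.05890547] [-72.3  14. ] [-13.62730183 -31.20877586  -1.18204786] 0.1583688524355739 [-5.53243582  2.13540743 -0.04354736]
```

{"op": "drive_tool", "data": {
  "commands": "-0.012 0.008 0 0 0 0 5;0 0 0 0 0 0 5;0 0 0 0 0 0 5"
}}

```text
time_s: 29.83
eef_pos: [496.1, 7.7, 60.1]
ee_rot: [-0.001, 0.045, 0.999, -0.004]
force: [-8.0, -35.4, -7.0]
grip_width: 0.159
grip_force: 49.6
```

{"op": "drive_tool", "data": {
  "commands": "0 0 0 0 0 0 40;0 0 0 0 0 0 40;0 0 0 0 0 0 40;0 0 0 0 0 0 40;0 0 0.3 0 0 0 40;0 0 0.35 0 0 0 40;0 0 0.35 0 0 0 40;0 0 0.35 0 0 0 40;0 0 0.35 0 0 0 40;0 0 0 0 0 0 40;0 0 0 0 0 0 40"
}}

```text
time_s: 30.75
eef_pos: [497.0, 12.8, 232.1]
ee_rot: [0.002, 0.045, 0.999, -0.0]
force: [-0.3, -0.0, -0.8]
grip_width: 0.399
grip_force: 0.0
```

Run:
```python
from rj import *
s=sense(); p=cam('wrist'); print(inv(s['eef_pos']),s['force'],'cam',inv(p['pc']),p['pc'][2])
def edge(z,x0,x1,y,thr=40):
    g=rect(p,z,x0,x1,y-1,y+1,.25).astype(int).sum(2).mean(1); d=g[4:]-g[:-4]
    i=[k for k in range(1,len(d)-1) if abs(d[k])>thr and abs(d[k])>=abs(d[k-1]) and abs(d[k])>abs(d[k+1])]
    return [(x0+(k+2)*.25,int(d[k])) for k in i]
for y in(-80,0,54): print('bar z40',y,edge(40,-90,-20,y))
for y in(-27,27,81): print('case z46',y,edge(46,-65,0,y+6))
im=rect(p,78,-120,-40,-60,60); 
d=(im.max(2)<110).astype(np.uint8); n,lab,st,ce=cv2.connectedComponentsWithStats(d)
for i in range(1,n):
    if st[i,4]>300: print('dark x',-120+st[i,1]/2,-120+(st[i,1]+st[i,3])/2,'y',-60+st[i,0]/2,-60+(st[i,0]+st[i,2])/2,st[i,4])
cv2.imwrite('pics/fin.png',p['pixels'])
```

```text
[-72.   19.2] [-0.29968329 -0.00272534 -0.76590209] cam [-153.4   20. ] 356.5029438527357
bar z40 -80 [(-67.5, 76), (-61.5, 104), (-44.0, -224)]
bar z40 0 [(-61.5, 105), (-44.0, -228)]
bar z40 54 [(-73.5, 52), (-61.5, 92), (-44.0, -229)]
case z46 -27 [(-63.25, 104), (-46.0, -220), (-43.5, 144), (-41.0, -82)]
case z46 27 [(-63.25, 109), (-46.0, -239), (-43.5, 143), (-41.0, -96)]
case z46 81 [(-63.25, 99), (-46.25, -246), (-43.75, 140), (-41.25, -97)]
dark x -90.5 -60.5 y 9.0 21.0 1379
```

The bar face is at jig x ≈ -43.5 to -44 across its length, all three cases butt at the same line, and the wedge holds at y ≈ 15 with the gripper away. Handing in.

```bash
python3 -c "
from h import *
print(finish_job())"
```

```text
the job is handed in; nothing more can be done
None
```

The job is handed in: both short cases are in the tray, the size stop is fully home at long size, all three long cedar cases lie straight in lanes of their own, and the wedge is jammed and holding with the gripper clear.

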